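Step the load box four clicks and set it

TASK

On the electronics bench, turn the big pointer dial on top of the grey load box exactly four clicks clockwise (seen from above) by pushing the side of its pointer with a fingertip, counting the clicks you feel and never going past the fourth. With the dial resting in that fourth click, press the round set key on the box all the way down and let it come up again, and leave the dial there. Push only: do not take the dial between the fingers, do not press the key before the dial is set, and leave the other things on the bench and on the box where they are.

Things in the scene. Friction and masses are not known exactly. Their poses are not given: they have to be found in the camera images.
- load_box: Low grey steel case, fixed, 200 mm (its x) by 340 mm (its y) by 70 mm high; origin at the centre of its underside on the bench, z up; place and yaw change. On its flat top: the dial, its axis 10 to 30 mm from the box's centre towards its -x, on a flat white disc 128 mm across with a printed tick every 30 degrees, one per click; the set key and a terminal block, one to each side of the dial (either way round).
- dial_axis (a point): Point on the dial's vertical axis, level with the dial's top, 113 mm above the bench. The dial is a round metal skirt 96 mm across, its top face 83 mm above the bench; on it a black hub 24 mm across and one black pointer, a straight upright-sided bar 14 mm wide from the axis out to 50 mm. Hub and pointer rise 30 mm above the skirt. A white line runs along the pointer's top.
- dial_tip (a point): Middle of the pointer's outer end, at its top edge, 50 mm from the dial's axis, 113 mm above the bench; moves with the dial. Its y axis points outwards along the pointer, z up, x square to the pointer: +x is the clockwise side, the way it must go, so the face to push on is the -x side. At the start the pointer points anywhere from the box's left (+y) to its far side (+x).
- dial (a joint): Angle of the dial, rad, growing clockwise from above. It starts at 0, resting in a click; clicks lie at whole multiples of 0.5236 (30 degrees), so the fourth is at 2.094. Turned slowly it resists with up to about 8 N at 35 mm from the axis, most a quarter of the way to the next click; past half way the dial snaps ahead of the finger into the next click and rests there. End stops at -0.5 and 5.9.
- set_key_top (a point): Centre of the top face of the round grey set key, 26 mm across, 92 mm above the bench when up, in a round black housing 42 mm across whose top is 82 mm above the bench. It moves with the key.
- set_key (a joint): How far the key is pressed, m: 0 is up, 0.006 all the way down. It springs back when let go; fully down takes 5 N.
- terminals: Fixed black terminal block with two upright posts on the box's top, on the other side of the dial from the set key: 30 by 56 mm, 36 mm high (106 mm above the bench); origin at the centre of its underside. Not part of the job.
- adapter: Loose brass plug adapter, stands on the box's top beyond the dial, 22 mm across and 36 mm high; origin at the centre of its foot. Leave alone.
- heatsink: Loose finned aluminium heatsink, 40 by 50 by 28 mm, on the bench on the robot's side of the box; origin at the centre of its underside. Leave alone.
- jar: Loose clear jar with black lid, 52 mm across, 70 mm high, on the bench to the left of the box; origin at the centre of its foot. Leave alone.
- spool: Loose wire spool standing on its flange, 60 mm across, 40 mm high, on the bench to the right of the box; origin at the centre of its foot. Leave alone.
- screwdriver: Loose black-handled screwdriver lying on the bench on the robot's side of the box; origin below its middle, x along it. Leave alone.
- parts_tray: Loose grey compartment tray, 90 by 120 by 30 mm, on the bench to the right of the box; origin at the centre of its underside. Leave alone.
- meter: Loose grey hand-held meter lying flat, 150 by 75 by 40 mm, beyond the box; origin at the centre of its underside, x along it. Leave alone.

How it is judged (in metres and radians):
On the way, in this order (a step that is already met when the one before it is completed fails the run):
1. the dial rests in the fourth click clockwise from its start (value of joint dial between 1.974 and 2.214 rad and velocity of joint dial between -0.1 and 0.1 rad/s), for 0.2 s.
2. the set key is pressed all the way down (value of joint set_key above 0.0045 m), for 0.05 s.
At the end, for the whole second after the job is handed in: The dial rests within 0.12 rad (7 degrees) of the click that lies four clicks (120 degrees) clockwise from the one it started in, and the set key, after it was pressed at least 4.5 mm of its 6 mm with the dial so set, is up again (less than 1.5 mm down) (all of step 1 and value of joint set_key below 0.0015 m); the robot touches nothing.
It fails at once if the dial is turned past the fourth click (more than about 4.7 clicks from its start) (value of joint dial above 2.461 rad).
It fails at once if the set key is pressed (over 3 mm) while the dial is not in the fourth click (value of joint set_key above 0.003 m and not (value of joint dial between 1.974 and 2.214 rad)).
It fails at once if the dial's pointer is taken between the fingers (contact force between the fingers and anything else above 0.5 N and x of the grasp point in the frame of dial_tip between -0.006 and 0.006 m and y of the grasp point in the frame of dial_tip between -0.07 and 0.006 m and z of the grasp point in the frame of dial_tip below 0.004 m).
It fails at once if one of the loose things is moved more than 20 mm or lifted (distance of any of adapter, heatsink, jar, spool, screwdriver, parts_tray, meter from where it was at the start of the episode above 0.02 m).
It also fails if it takes over 62 s, if anything falls off the work surface, if the arm or the gripper's body presses on something with over 40 N, if the wrist force passes 120 N, or if a joint passes its speed limit or range.

ROBOT

A 6-joint arm with a two-finger parallel gripper is mounted at the origin on the work surface. World frame = base frame: x ahead of the robot, y to its left, z up, the work surface at z = 0. Lengths are in mm, angles in rad, forces in N, time in s.
With the tool pointing down it reaches from about 350 to 975 mm from the base axis. Payload 7.1 kg.
Tool frame: the origin (TCP) lies midway between the tips of the shut fingers; the grasp point (between the pads) lies 19 mm behind it; y points along the fingers, x is the direction in which the jaws open and shut, and the axes are right-handed (so a half turn about y gives the same grasp; the last joint's range is limited). The gripper opens to 88 mm and grips with 3 to 60 N. Pads are 20 mm wide; open, the fingers measure 115 mm over their backs; the gripper's body (75 mm by 178 mm) begins 61 mm behind the grasp point.
Start: joints at [1.244, 0.423, 1.63, -0, 1.089, -0.019], TCP at [189.32, 595.62, 222.675] pointing down, gripper open.
Joint ranges: [-3, 3], [-0.9, 2.11], [0.09, 2.58], [-1.31, 4.45], [0.11, 2.69], [-2.54, 2.54]. Speed limits (rad/s): [2.39, 2.39, 3.01, 3.14, 3.14, 3.14].

INTERFACE

Orientations are given as a unit quaternion [x, y, z, w].
In Python, from cell import sensors, cams, workorder gives the robot as it stands.
- The arm moves only by the tool arm_command, never from a script. Its argument "steps" is a list of rows, each an object of numbers: "fingers": the finger opening in m, from 0 to 0.0878; "tx", "ty", "tz": the shift along the world's x, y, z in m; "roll": the turn about the world's z in rad. A call has 1 to 8 rows; each row is the pose to reach, as a shift and turn from the pose commanded when the call began; what a row does not reach only later rows make up. A row lasts 1/10 s, in which the tool goes at most 50 mm and 8.59 degrees, less where a joint would pass 70% of its speed; a pose out of reach is approached as far as the arm can. A call with a gripper value outside its range is refused whole. The fingers move at their own pace and stop on an object; "squeeze" is the grip in N (left out, the last holds). Time passes only in rows, so rows that repeat a pose let the fingers close. It gives the time, the measured TCP pose, the force and the opening at its end, in the units of the state.
- sensors.sense(): the state, without advancing time (a new reading comes with each control period).
- cams.get_image(name): name is "scene" or "top" or "wrist"; returns a dict with "color" (400x640x3 uint8, red, green, blue), "camera_matrix" (3x3 intrinsics, pixels), "R" (3x3) and "t" (3): a world point X has camera coordinates R X + t. Camera axes: x right, y down, z forward; pixel columns grow to the right and rows downward; lengths in mm; the calibration is good to about 2 mm. A picture is of the moment at which its call begins. There is no depth.
- workorder.hand_in(): hands the job in, once; it reports no verdict.
The state is a dict: "time_s": time; "qpos": joint angles; "qd": joint speeds; "joint_efforts": joint torques, N m; "ee_pos": TCP position; "ee_rot": TCP orientation; "contact_force": force on the tool from outside, world axes, zero at the start; "wrist_torque": the same for the moment, N m; "gripper_width": finger opening in mm.
Only numpy, scipy, OpenCV 4.12 (cv2) and the standard library are available. Lean on these libraries where they do the work, as an engineer would, in place of code of your own. Each camera call takes 0.05 s, during which the arm holds its last target.

## Working session

There is one attempt and no reset: what is moved stays moved. The work goes in short steps, Python scripts to look and compute and a tool call to move; the robot and the scene stay as the last step left them, time stands still between calls to the robot, and variables do not carry over. Pictures are saved under pics/ and viewed, and the job is handed in when it is done.

Besides the shell and the picture viewer there is one more tool, called after ">>>" by a JSON object that holds its "method" and its "body", one argument or row to a line. arm_command: Moves the arm, as the interface text tells. Its arguments: {"type":"object","properties":{"steps":{"type":"array"},"squeeze":{"type":"number"}},"required":["steps"]}

```bash
mkdir -p pics; ls; python3 - <<'E'
from cell import sensors, cams
import cv2
s=sensors.sense();print(s)
for n in ("scene","top","wrist"):
    d=cams.get_image(n);cv2.imwrite(f"pics/a_{n}.png",d["color"][:,:,::-1]);print(n,d["camera_matrix"].tolist(),d["R"].tolist(),d["t"].tolist())
E
```

```text
pics
{'time_s': 0.0, 'qpos': array([ 1.24399270e+00,  4.23842988e-01,  1.63065708e+00, -8.50401689e-06,
        1.08859205e+00, -1.89967678e-02]), 'qd': array([-0.00014889,  0.00023163,  0.00081367,  0.00157492, -0.00059331,
        0.00046819]), 'joint_efforts': array([ 3.11809608e-04, -5.44614172e+01, -2.73673028e+01,  6.45739236e-02,
        2.27622892e-02, -1.52394064e-04]), 'ee_pos': array([189.15902394, 595.12374082, 221.9132852 ]), 'ee_rot': array([ 0.57104438,  0.41701059, -0.41787507, -0.57043046]), 'contact_force': array([-0.62013949,  0.1002801 ,  0.33274012]), 'wrist_torque': array([0.00018011, 0.04177066, 0.06654524]), 'gripper_width': 88.01341908801652}
scene [[425.3127686148193, 0.0, 313.28417547712957], [0.0, 425.3127686148193, 206.97942855151373], [0.0, 0.0, 1.0]] [[0.8406539309286626, 0.541572675984661, -7.100000469613166e-05], [0.3796648376446636, -0.5894266428848606, -0.7130433673443252], [-0.3862066538401927, 0.5993957534753617, -0.7011199264357455]] [-501.0219446366162, -150.87580812277454, 1169.5512522855943]
top [[397.01843306897257, 0.0, 323.92793583731947], [0.0, 397.01843306897257, 208.85859843523994], [0.0, 0.0, 1.0]] [[0.015003422603866817, -0.9995557114168837, -0.025754166343663336], [-0.996320393864368, -0.012771223499237995, -0.08475003610785799], [0.0843834704199851, 0.026930941762586248, -0.9960693521515755]] [25.15589080999617, 559.2304456123715, 912.7803816550617]
wrist [[295.74302778768583, 0.0, 318.0688890941388], [0.0, 295.74302778768583, 197.47872775759834], [0.0, 0.0, 1.0]] [[0.3015317956951361, 0.953454059105604, -0.001983270005526449], [0.9174991878653901, -0.28959388591428703, 0.27263642733026977], [0.259371965430378, -0.08402820012419099, -0.9621150893384184]] [-624.4131122299807, -34.68122301019211, 391.0771362674412]
```

View pics/a_scene.png

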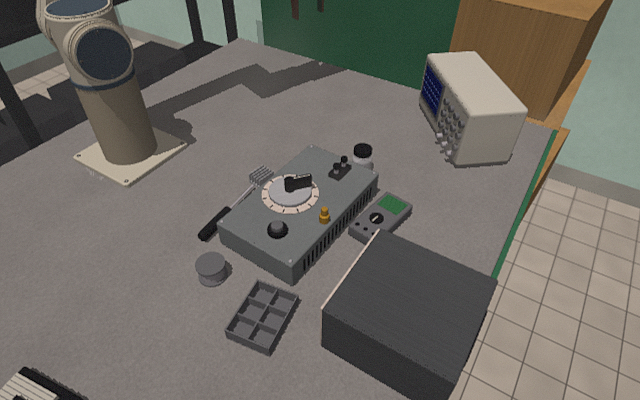

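View pics/a_top.png

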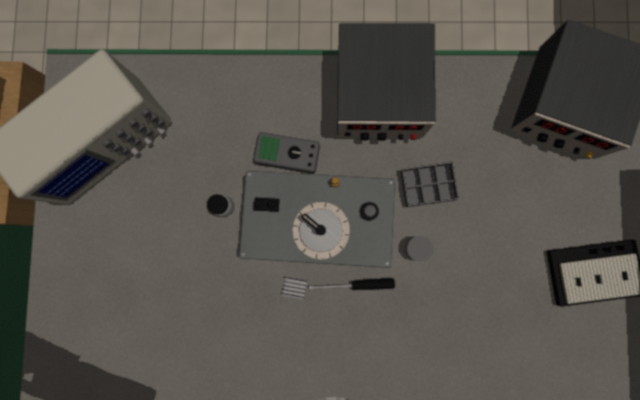

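View pics/a_wrist.png

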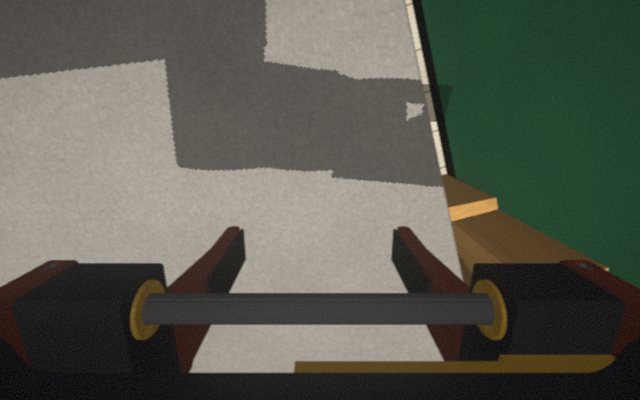

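The top view shows the dial hub at about (321,230), the pointer tip at (304,216), the key at (370,211), the terminals at (267,205) and the adapter at (335,182). I'll zoom in to measure these.

```bash
cat > h.py <<'E'
import numpy as np, cv2
from cell import sensors, cams, workorder
def back(d,uv,z):
    K=d["camera_matrix"];R=np.array(d["R"]);t=np.array(d["t"])
    r=R.T@np.linalg.inv(K)@np.array([uv[0],uv[1],1.]);c=-R.T@t
    return c+r*(z-c[2])/r[2]
def proj(d,X):
    p=d["R"]@np.array(X,float)+d["t"];p=d["camera_matrix"]@p;return p[:2]/p[2]
def crop(d,x0,y0,w,h,s,fn):
    im=d["color"][y0:y0+h,x0:x0+w,::-1];cv2.imwrite(fn,cv2.resize(im,None,fx=s,fy=s,interpolation=cv2.INTER_CUBIC))
E
python3 - <<'E'
from h import *
d=cams.get_image("top");crop(d,230,160,180,120,4,"pics/b_top.png")
d=cams.get_image("scene");crop(d,210,130,180,150,4,"pics/b_scene.png")
E
```

```text
(no output)
```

View pics/b_top.png

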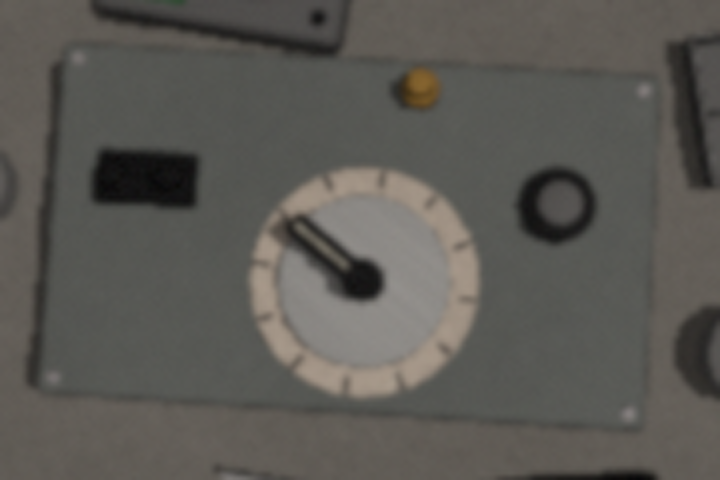

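View pics/b_scene.png

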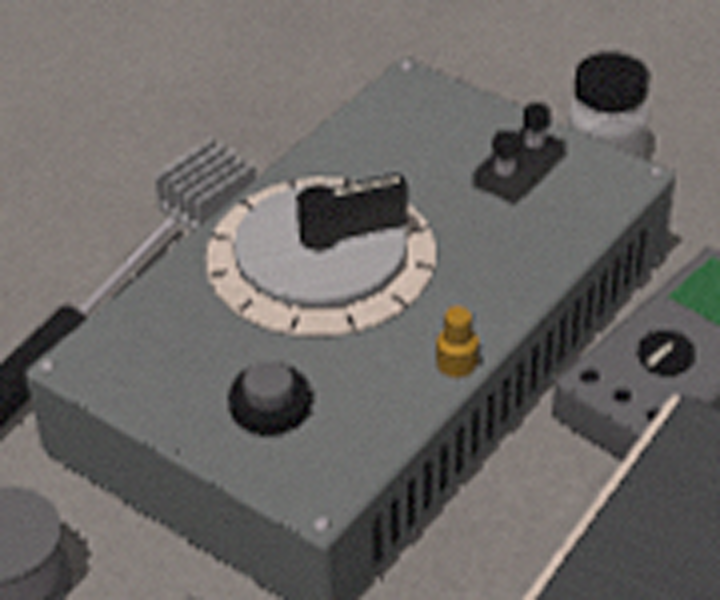

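```bash
python3 - <<'E'
from h import *
T=cams.get_image("top");S=cams.get_image("scene")
def px(U,V,x0,y0):return ((U+.5)/4-.5+x0,(V+.5)/4-.5+y0)
for n,d,x0,y0,pts in (("top",T,230,160,dict(disc=(365,282,71),hub=(362,280,113),tip=(290,216,113),key=(560,201,92),keyh=(557,205,82),adTop=(420,82,106),term=(147,177,100),c1=(63,45,70),c2=(657,76,70),c3=(643,430,70),c4=(33,388,70))),
  ("scene",S,210,130,dict(disc=(322,256.5,71),hub=(317,192,113),tip=(403,178,113),key=(269,379,92),keyh=(271,398,82),adTop=(459,315,106),adf=(458,367,70),c1=(673,175,70),c2=(330,550,70),c3=(30,373,70),c4=(400,58,70)))):
    for k,(U,V,z) in pts.items(): print(n,k,back(d,px(U,V,x0,y0),z).round(1)[:2])
    hsv=cv2.cvtColor(d["color"],cv2.COLOR_RGB2HSV)
    c=d["color"].astype(int)
    m=((c[:,:,0]>150)&(c[:,:,0]-c[:,:,2]>12)).astype(np.uint8)
    x0,y0,w,h=(285,190,75,75) if n=="top" else (255,165,70,60)
    mm=np.zeros_like(m);mm[y0:y0+h,x0:x0+w]=m[y0:y0+h,x0:x0+w]
    cs,_=cv2.findContours(mm,cv2.RETR_EXTERNAL,cv2.CHAIN_APPROX_NONE)
    p=cv2.convexHull(np.vstack([q for q in cs if len(q)>5]))[:,0,:]
    w=np.array([back(d,q,71)[:2] for q in p])
    A=np.c_[2*w,np.ones(len(w))];s=np.linalg.lstsq(A,(w**2).sum(1),rcond=None)[0]
    print(n,"circle",s[:2],np.sqrt(s[2]+s[0]**2+s[1]**2),len(w))
E
```

```text
top disc [507.1  37.8]
top hub [506.9  38. ]
top tip [540.5  77. ]
top key [552.1 -68.6]
top keyh [550.7 -67.9]
top adTop [614.6   8.5]
top term [561.7 156.4]
top c1 [639.3 211.6]
top c2 [ 625.2 -124.6]
top c3 [ 427.8 -116.9]
top c4 [445.4 222.3]
top circle [507.43118017  38.33562357] 61.06357117126384 31
scene disc [510.9  37.1]
scene hub [506.6  41.3]
scene tip [539.3  76.3]
scene key [554.1 -69.3]
scene keyh [556.7 -72. ]
scene adTop [617.2   8.6]
scene adf [618.4   6.8]
scene c1 [642.7 206.9]
scene c2 [ 630.3 -126.8]
scene c3 [ 434.  -117.1]
scene c4 [445.4 216.6]
scene circle [525.09669885  38.10752939] 72.95692110266386 20
```

```bash
python3 - <<'E'
from h import *
from scipy.spatial.transform import Rotation as Ro
s=sensors.sense();M=Ro.from_quat(s["ee_rot"]).as_matrix();print(M.round(3),s['time_s']);print(np.degrees(np.arctan2(M[1,0],M[0,0])))
# tick angles
T=cams.get_image("top")
c=T["color"]; ax=np.array([507.5,38.5])
a=np.arange(0,360,1.); v=[]
for t in a:
    q=[proj(T,[ax[0]+r*np.cos(np.radians(t)),ax[1]+r*np.sin(np.radians(t)),71]) for r in (55,57,59)]
    v.append(np.mean([cv2.getRectSubPix(c,(1,1),(float(x),float(y))).mean() for x,y in q]))
v=np.array(v); mask=(np.abs((a-49+180)%360-180)>35); v=v-cv2.blur(v.reshape(-1,1),(1,31)).ravel()
z=(v*np.exp(1j*np.radians(12*a)))[mask].sum(); print("tick phase mod30:",(np.degrees(np.angle(-z))/12)%30)
E
```

```text
[[ 0.303 -0.    -0.953]
 [ 0.953 -0.     0.303]
 [-0.    -1.    -0.   ]] 0.35
72.36598205907043
tick phase mod30: 20.788688245480856
```

>>> {"method": "arm_command", "body": {
  "steps": [
    {"fingers": 0,"tx": 0.32,"ty": -0.51,"tz": 0,"roll": -0.39},
    {"fingers": 0,"tx": 0.32,"ty": -0.51,"tz": 0,"roll": -0.39},
    {"fingers": 0,"tx": 0.32,"ty": -0.51,"tz": 0,"roll": -0.39},
    {"fingers": 0,"tx": 0.32,"ty": -0.51,"tz": 0,"roll": -0.39},
    {"fingers": 0,"tx": 0.32,"ty": -0.51,"tz": 0,"roll": -0.39},
    {"fingers": 0,"tx": 0.32,"ty": -0.51,"tz": 0,"roll": -0.39},
    {"fingers": 0,"tx": 0.32,"ty": -0.51,"tz": 0,"roll": -0.39},
    {"fingers": 0,"tx": 0.32,"ty": -0.51,"tz": 0,"roll": -0.39}
  ],
  "squeeze": 10
}}

```text
time_s: 1.2
ee_pos: [402.7, 255.1, 223.0]
ee_rot: [-0.641, -0.299, 0.299, 0.641]
contact_force: [1.0, 1.1, 0.1]
gripper_width: 27.0
```

>>> {"method": "arm_command", "body": {
  "steps": [
    {"fingers": 0,"tx": 0.09,"ty": -0.145,"tz": 0},
    {"fingers": 0,"tx": 0.09,"ty": -0.145,"tz": 0},
    {"fingers": 0,"tx": 0.09,"ty": -0.145,"tz": 0},
    {"fingers": 0,"tx": 0.09,"ty": -0.145,"tz": 0},
    {"fingers": 0,"tx": 0.09,"ty": -0.145,"tz": 0},
    {"fingers": 0,"tx": 0.09,"ty": -0.145,"tz": 0}
  ]
}}

```text
$.steps[0]: bad value
```

```bash
cat > st.py <<'E'
from h import *
from scipy.spatial.transform import Rotation as Ro
def st():
    s=sensors.sense();M=Ro.from_quat(s["ee_rot"]).as_matrix()
    ph=np.degrees(np.arctan2(M[1,0],M[0,0]))
    print(s["time_s"],"pos",s["ee_pos"].round(1),"phi",ph.round(2),"F",s["contact_force"].round(2),"w",round(s["gripper_width"],1),"q",s["qpos"].round(2))
    return s,ph
def tgt(theta,rho=36,off=17,ax=(507.5,38.5)):
    t=np.radians(theta);return np.array(ax)+rho*np.array([np.cos(t),np.sin(t)])+off*np.array([-np.sin(t),np.cos(t)])
E
python3 - <<'E'
from st import *
st();print(tgt(50,36,25))
d=cams.get_image("wrist");crop(d,0,0,640,400,1,"pics/c_w.png")
d=cams.get_image("scene");crop(d,210,60,180,150,4,"pics/c_s.png")
E
```

```text
1.2 pos [402.7 255.1 223. ] phi 50.03 F [1.02 1.14 0.12] w 27.0 q [ 0.54  0.2   1.95  0.    0.99 -0.33]
[511.48924287  82.14729019]
```

View pics/c_w.png

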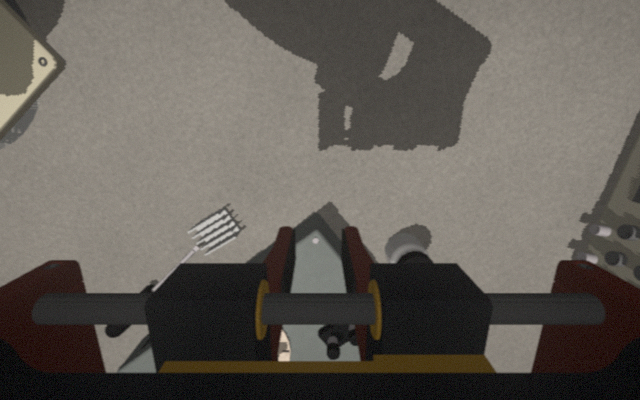

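View pics/c_s.png

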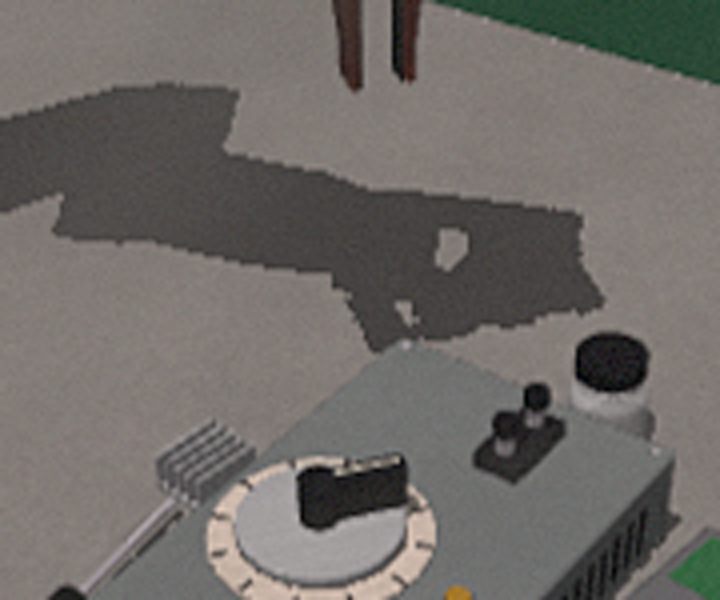

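The wrist view shows the fingers still closing, about x 290–345. The scene view shows the arm clear of the box. The second command was refused, probably because the rows had no roll value.

>>> {"method": "arm_command", "body": {
  "steps": [
    {"fingers": 0,"tx": 0.1,"ty": -0.16,"tz": 0,"roll": 0},
    {"fingers": 0,"tx": 0.1,"ty": -0.16,"tz": 0,"roll": 0},
    {"fingers": 0,"tx": 0.1,"ty": -0.16,"tz": 0,"roll": 0},
    {"fingers": 0,"tx": 0.1,"ty": -0.16,"tz": 0,"roll": 0},
    {"fingers": 0,"tx": 0.1,"ty": -0.16,"tz": 0,"roll": 0},
    {"fingers": 0,"tx": 0.1,"ty": -0.16,"tz": 0,"roll": 0}
  ]
}}

```text
time_s: 1.9
ee_pos: [501.9, 96.9, 222.5]
ee_rot: [-0.641, -0.298, 0.299, 0.641]
contact_force: [-0.9, 0.3, -0.1]
gripper_width: 0.0
```

```bash
python3 - <<'E'
from st import *
st();print(tgt(50,36,25))
d=cams.get_image("scene");crop(d,210,60,180,150,4,"pics/d_s.png")
E
```

```text
1.9 pos [501.9  96.9 222.5] phi 49.92 F [-0.94  0.33 -0.1 ] w 0.0 q [ 0.17  0.26  1.88  0.    1.01 -0.7 ]
[511.48924287  82.14729019]
```

View pics/d_s.png

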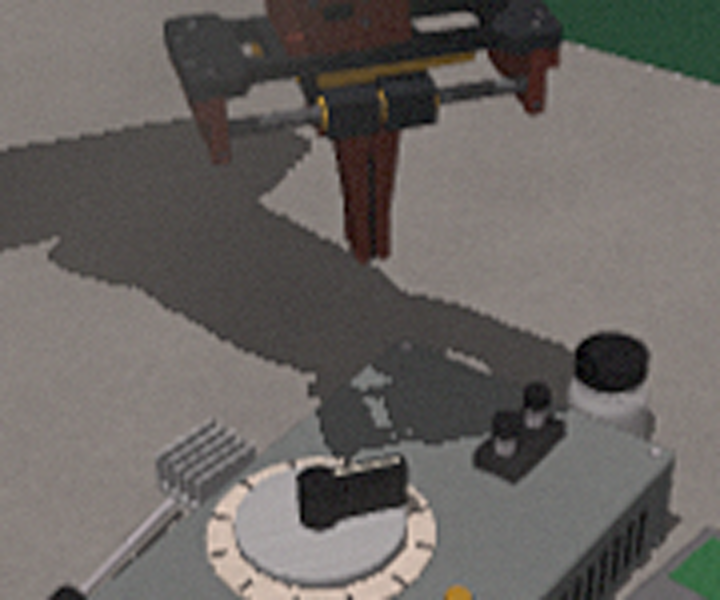

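>>> {"method": "arm_command", "body": {
  "steps": [
    {"fingers": 0,"tx": 0.008,"ty": -0.013,"tz": 0,"roll": 0},
    {"fingers": 0,"tx": 0.008,"ty": -0.013,"tz": -0.04,"roll": 0},
    {"fingers": 0,"tx": 0.008,"ty": -0.013,"tz": -0.08,"roll": 0},
    {"fingers": 0,"tx": 0.008,"ty": -0.013,"tz": -0.11,"roll": 0},
    {"fingers": 0,"tx": 0.008,"ty": -0.013,"tz": -0.125,"roll": 0},
    {"fingers": 0,"tx": 0.008,"ty": -0.013,"tz": -0.13,"roll": 0},
    {"fingers": 0,"tx": 0.008,"ty": -0.013,"tz": -0.13,"roll": 0}
  ]
}}

```text
time_s: 2.65
ee_pos: [509.7, 84.2, 92.3]
ee_rot: [-0.641, -0.299, 0.3, 0.641]
contact_force: [0.1, -0.7, -0.0]
gripper_width: 0.6
```

```bash
python3 - <<'E'
from st import *
st();print(tgt(50,36,25))
d=cams.get_image("scene");crop(d,210,100,180,150,4,"pics/e_s.png")
d=cams.get_image("top");crop(d,230,160,180,120,4,"pics/e_t.png")
E
```

```text
2.65 pos [509.7  84.2  92.3] phi 50.09 F [ 0.14 -0.7  -0.05] w 0.6 q [ 0.14  0.46  1.95 -0.    0.73 -0.73]
[511.48924287  82.14729019]
```

View pics/e_s.png

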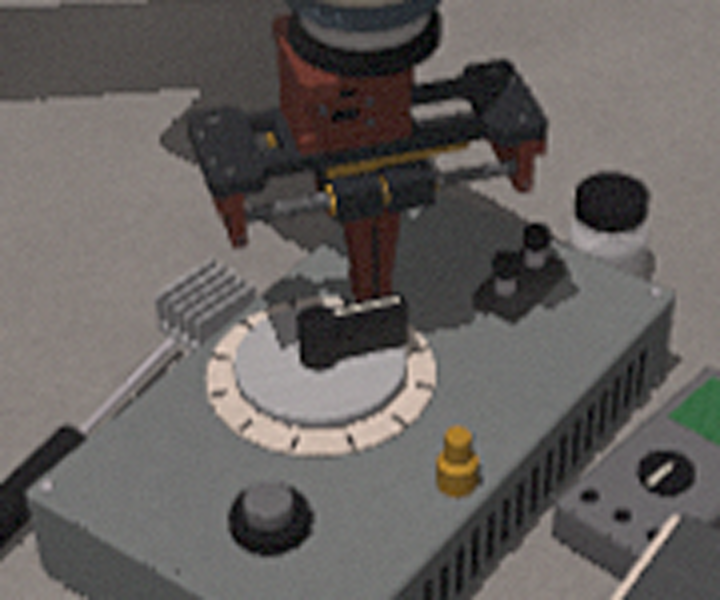

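View pics/e_t.png

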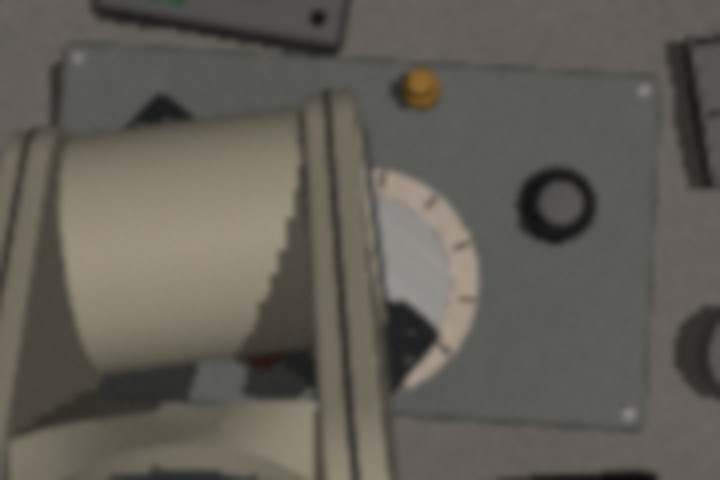

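```bash
python3 - <<'E'
from st import *
b=tgt(50,36,17)
for th in range(50,-80,-4): print(th,tgt(th,36,17).round(1),np.radians(th-50).round(3))
print(tgt(50,36,19))
E
```

```text
50 [517.6  77. ] 0.0
46 [520.3  76.2] -0.07
42 [522.9  75.2] -0.14
38 [525.4  74.1] -0.209
34 [527.8  72.7] -0.279
30 [530.2  71.2] -0.349
26 [532.4  69.6] -0.419
22 [534.5  67.7] -0.489
18 [536.5  65.8] -0.559
14 [538.3  63.7] -0.628
10 [540.   61.5] -0.698
6 [541.5  59.2] -0.768
2 [542.9  56.7] -0.838
-2 [544.1  54.2] -0.908
-6 [545.1  51.6] -0.977
-10 [545.9  49. ] -1.047
-14 [546.5  46.3] -1.117
-18 [547.   43.5] -1.187
-22 [547.2  40.8] -1.257
-26 [547.3  38. ] -1.326
-30 [547.2  35.2] -1.396
-34 [546.9  32.5] -1.466
-38 [546.3  29.7] -1.536
-42 [545.6  27. ] -1.606
-46 [544.7  24.4] -1.676
-50 [543.7  21.8] -1.745
-54 [542.4  19.4] -1.815
-58 [541.  17.] -1.885
-62 [539.4  14.7] -1.955
-66 [537.7  12.5] -2.025
-70 [535.8  10.5] -2.094
-74 [533.8   8.6] -2.164
-78 [531.6   6.8] -2.234
[516.08550953  78.29056454]
```

>>> {"method": "arm_command", "body": {
  "steps": [
    {"fingers": 0,"tx": 0.003,"ty": -0.0025,"tz": 0,"roll": 0},
    {"fingers": 0,"tx": 0.0055,"ty": -0.005,"tz": 0,"roll": 0},
    {"fingers": 0,"tx": 0.008,"ty": -0.007,"tz": 0,"roll": 0},
    {"fingers": 0,"tx": 0.008,"ty": -0.007,"tz": 0,"roll": 0}
  ]
}}

```text
time_s: 3.15
ee_pos: [518.3, 77.3, 93.5]
ee_rot: [-0.641, -0.299, 0.298, 0.641]
contact_force: [-3.8, 6.3, 4.8]
gripper_width: 0.4
```

```bash
python3 -c "
from st import *
st()"
```

```text
3.15 pos [518.3  77.3  93.5] phi 49.96 F [-3.85  6.32  4.78] w 0.4 q [ 0.12  0.47  1.93  0.    0.74 -0.75]
```

>>> {"method": "arm_command", "body": {
  "steps": [
    {"fingers": 0,"tx": 0,"ty": 0,"tz": 0.003,"roll": 0},
    {"fingers": 0,"tx": 0,"ty": 0,"tz": 0.003,"roll": 0}
  ]
}}

```text
time_s: 3.35
ee_pos: [517.0, 77.0, 95.8]
ee_rot: [-0.64, -0.298, 0.299, 0.641]
contact_force: [-2.4, 3.5, 1.3]
gripper_width: 0.5
```

```bash
python3 - <<'E'
from st import *
st()
d=cams.get_image("scene");crop(d,240,140,90,75,8,"pics/f_s.png")
E
```

```text
3.35 pos [517.   77.   95.8] phi 49.99 F [-2.43  3.52  1.28] w 0.5 q [ 0.12  0.47  1.93  0.    0.74 -0.75]
```

View pics/f_s.png

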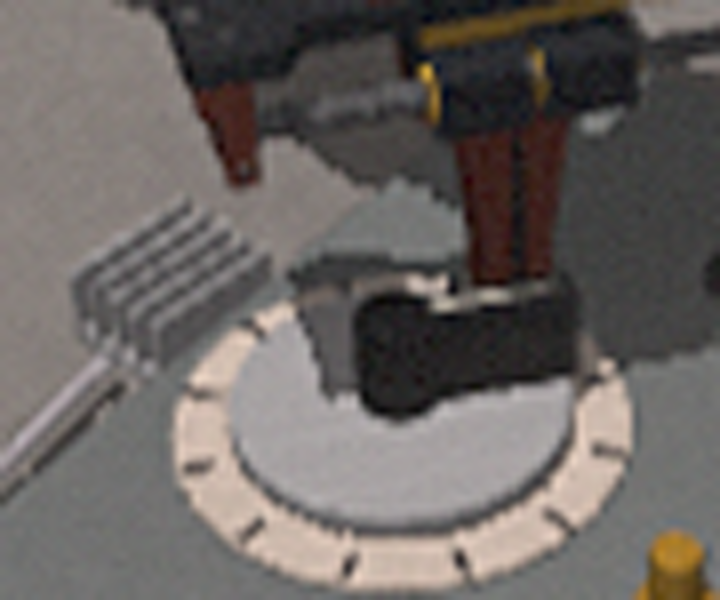

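The zoomed view shows the fingers against the far (counter-clockwise) side of the pointer, at about (510,290), and the dial hasn't moved. Next I'll push along an arc, 2° per row.

>>> {"method": "arm_command", "body": {
  "steps": [
    {"fingers": 0,"tx": 0.0014,"ty": -0.0004,"tz": 0,"roll": -0.035},
    {"fingers": 0,"tx": 0.0027,"ty": -0.0008,"tz": 0,"roll": -0.07},
    {"fingers": 0,"tx": 0.004,"ty": -0.0013,"tz": 0,"roll": -0.105},
    {"fingers": 0,"tx": 0.0053,"ty": -0.0018,"tz": 0,"roll": -0.14},
    {"fingers": 0,"tx": 0.0066,"ty": -0.0023,"tz": 0,"roll": -0.175},
    {"fingers": 0,"tx": 0.0078,"ty": -0.0029,"tz": 0,"roll": -0.21},
    {"fingers": 0,"tx": 0.009,"ty": -0.0036,"tz": 0,"roll": -0.245}
  ]
}}

```text
time_s: 4.1
ee_pos: [527.0, 73.1, 95.9]
ee_rot: [0.673, 0.218, -0.218, -0.673]
contact_force: [-0.6, 0.3, -0.4]
gripper_width: 0.4
```

```bash
python3 - <<'E'
from st import *
st()
d=cams.get_image("scene");crop(d,240,140,90,75,8,"pics/g_s.png")
E
```

```text
4.1 pos [527.   73.1  95.9] phi 35.9 F [-0.64  0.26 -0.37] w 0.4 q [ 0.12  0.48  1.92 -0.    0.75 -0.51]
```

View pics/g_s.png

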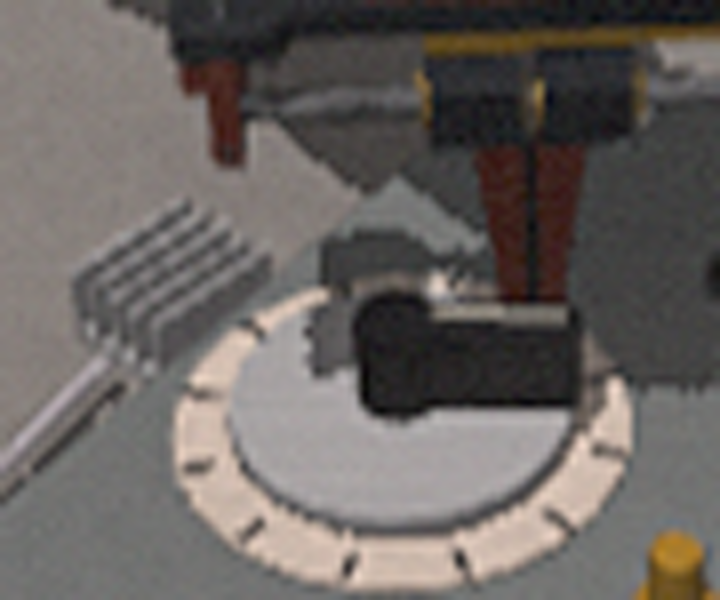

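The pointer has turned about 13° and the force is near zero, so it is at the half-way crest. I'll push 2° more.

>>> {"method": "arm_command", "body": {
  "steps": [
    {"fingers": 0,"tx": 0.0012,"ty": -0.0007,"tz": 0,"roll": -0.035},
    {"fingers": 0,"tx": 0.0023,"ty": -0.0014,"tz": 0,"roll": -0.07},
    {"fingers": 0,"tx": 0.0023,"ty": -0.0014,"tz": 0,"roll": -0.07},
    {"fingers": 0,"tx": 0.0023,"ty": -0.0014,"tz": 0,"roll": -0.07}
  ]
}}

```text
time_s: 4.55
ee_pos: [529.5, 71.6, 95.9]
ee_rot: [0.68, 0.195, -0.195, -0.68]
contact_force: [-0.0, -0.3, 0.4]
gripper_width: 0.6
```

```bash
cat > look.py <<'E'
import sys
from st import *
st()
d=cams.get_image("scene");crop(d,240,140,90,75,8,"pics/%s.png"%sys.argv[1])
E
python3 look.py h_s
```

```text
4.55 pos [529.5  71.6  95.9] phi 32.03 F [-0.02 -0.34  0.4 ] w 0.6 q [ 0.11  0.48  1.91 -0.    0.75 -0.45]
```

View pics/h_s.png

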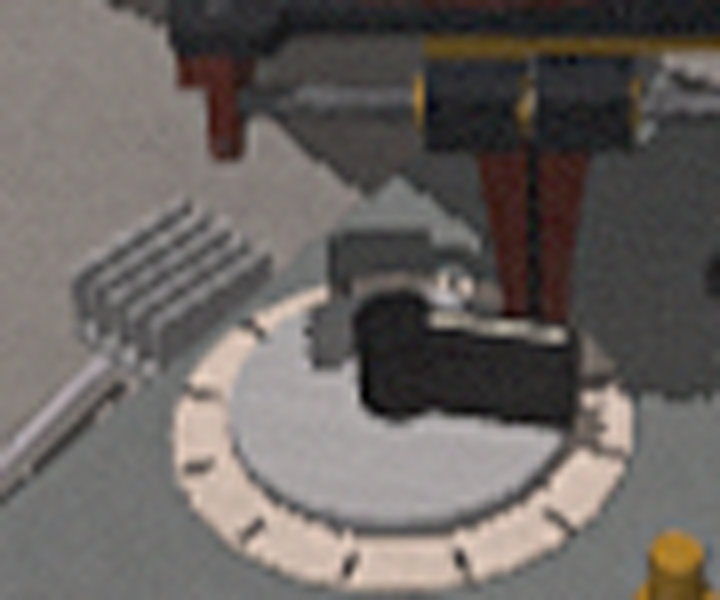

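```bash
cat >> st.py <<'E'
def tippx(d,x0=240,y0=140,s=8,ths=range(50,-80,-5)):
    for th in ths:
        t=np.radians(th);u=proj(d,[507+50*np.cos(t),39.5+50*np.sin(t),113]);U=(u-[x0,y0]+.5)*s-.5
        print(th,U.round(0),end="; ")
E
python3 - <<'E'
from st import *
d=cams.get_image("scene");tippx(d);crop(d,240,140,90,75,8,"pics/h2.png");st()
E
```

```text
50 [569. 273.]; 45 [573. 283.]; 40 [576. 294.]; 35 [577. 304.]; 30 [577. 315.]; 25 [575. 325.]; 20 [572. 336.]; 15 [568. 346.]; 10 [562. 356.]; 5 [555. 366.]; 0 [547. 376.]; -5 [537. 385.]; -10 [526. 393.]; -15 [514. 401.]; -20 [501. 408.]; -25 [487. 414.]; -30 [472. 420.]; -35 [457. 425.]; -40 [441. 429.]; -45 [425. 432.]; -50 [408. 433.]; -55 [391. 434.]; -60 [374. 434.]; -65 [358. 433.]; -70 [341. 431.]; -75 [325. 428.]; 4.65 pos [529.3  71.7  95.8] phi 32.02 F [-0.21  0.14 -0.4 ] w 0.4 q [ 0.11  0.48  1.91 -0.    0.75 -0.45]
```

View pics/h2.png

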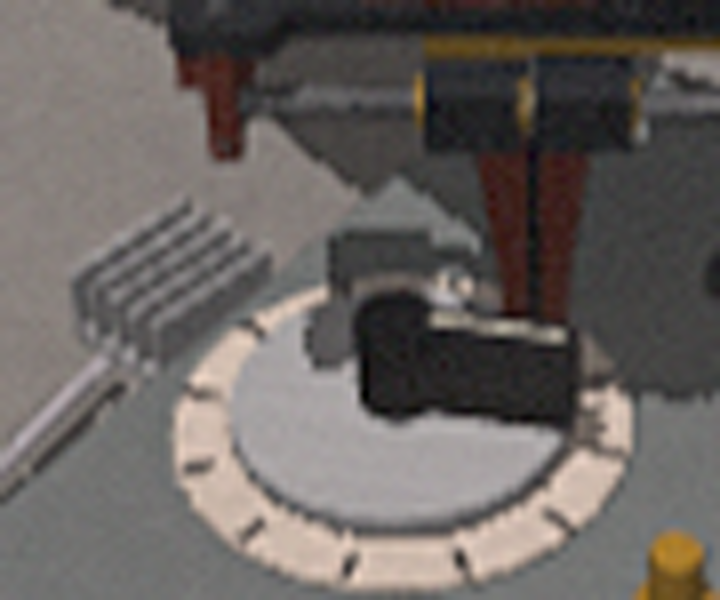

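>>> {"method": "arm_command", "body": {
  "steps": [
    {"fingers": 0,"tx": 0.0033,"ty": -0.0024,"tz": 0,"roll": -0.105},
    {"fingers": 0,"tx": 0.0054,"ty": -0.0043,"tz": 0,"roll": -0.175},
    {"fingers": 0,"tx": 0.0074,"ty": -0.0062,"tz": 0,"roll": -0.244},
    {"fingers": 0,"tx": 0.0083,"ty": -0.0072,"tz": 0,"roll": -0.279},
    {"fingers": 0,"tx": 0.0092,"ty": -0.0083,"tz": 0,"roll": -0.314},
    {"fingers": 0,"tx": 0.01,"ty": -0.0094,"tz": 0,"roll": -0.349},
    {"fingers": 0,"tx": 0.0109,"ty": -0.0105,"tz": 0,"roll": -0.384},
    {"fingers": 0,"tx": 0.0117,"ty": -0.0116,"tz": 0,"roll": -0.419}
  ]
}}

```text
time_s: 5.45
ee_pos: [540.6, 61.0, 95.7]
ee_rot: [-0.705, -0.049, 0.049, 0.706]
contact_force: [-0.7, 3.4, 0.9]
gripper_width: 0.6
```

```bash
python3 look.py i_s; python3 -c "
from st import *
print(tgt(8),tgt(6),tgt(4),tgt(2))"
```

```text
5.45 pos [540.6  61.   95.7] phi 7.92 F [-0.72  3.44  0.9 ] w 0.6 q [ 0.09  0.49  1.89  0.    0.76 -0.05]
[540.78370776  60.3447888 ] [541.52580436  59.1698969 ] [542.22644576  57.96982191] [542.88477833  56.74602594]
```

View pics/i_s.png

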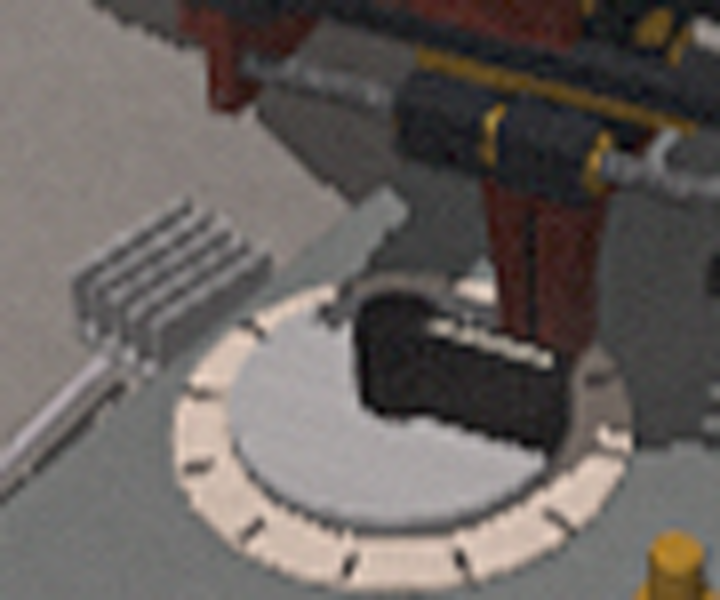

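The pointer tip is at about (560,358), which is near 9° and on schedule. I'll continue to 2°.

>>> {"method": "arm_command", "body": {
  "steps": [
    {"fingers": 0,"tx": 0.0007,"ty": -0.0012,"tz": 0,"roll": -0.035},
    {"fingers": 0,"tx": 0.0014,"ty": -0.0024,"tz": 0,"roll": -0.07},
    {"fingers": 0,"tx": 0.0021,"ty": -0.0036,"tz": 0,"roll": -0.105},
    {"fingers": 0,"tx": 0.0021,"ty": -0.0036,"tz": 0,"roll": -0.105},
    {"fingers": 0,"tx": 0.0021,"ty": -0.0036,"tz": 0,"roll": -0.105}
  ]
}}

```text
time_s: 6.0
ee_pos: [543.0, 56.5, 95.7]
ee_rot: [0.707, 0.013, -0.013, -0.707]
contact_force: [-0.4, -0.4, 0.5]
gripper_width: 0.4
```

```bash
python3 look.py j_s
```

```text
6.0 pos [543.   56.5  95.7] phi 2.03 F [-0.36 -0.38  0.48] w 0.4 q [ 0.08  0.49  1.88 -0.    0.76  0.05]
```

View pics/j_s.png

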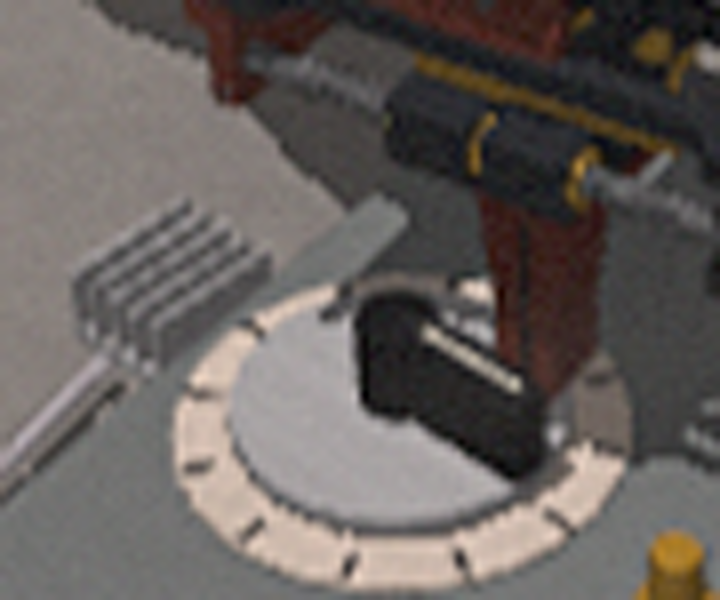

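Tip at about (525,388), near −10°, so click 2 is felt and seen. Now the third.

>>> {"method": "arm_command", "body": {
  "steps": [
    {"fingers": 0,"tx": 0.0017,"ty": -0.0038,"tz": 0,"roll": -0.105},
    {"fingers": 0,"tx": 0.0026,"ty": -0.0064,"tz": 0,"roll": -0.175},
    {"fingers": 0,"tx": 0.0033,"ty": -0.0091,"tz": 0,"roll": -0.244},
    {"fingers": 0,"tx": 0.0036,"ty": -0.0104,"tz": 0,"roll": -0.279},
    {"fingers": 0,"tx": 0.0039,"ty": -0.0118,"tz": 0,"roll": -0.314},
    {"fingers": 0,"tx": 0.0041,"ty": -0.0132,"tz": 0,"roll": -0.349},
    {"fingers": 0,"tx": 0.0042,"ty": -0.0145,"tz": 0,"roll": -0.384},
    {"fingers": 0,"tx": 0.0043,"ty": -0.0159,"tz": 0,"roll": -0.419}
  ]
}}

```text
time_s: 6.85
ee_pos: [547.7, 41.6, 95.7]
ee_rot: [-0.694, 0.135, -0.136, 0.694]
contact_force: [0.8, 4.0, -0.6]
gripper_width: 0.1
```

```bash
python3 look.py k_s
```

```text
6.85 pos [547.7  41.6  95.7] phi -22.08 F [ 0.84  4.   -0.61] w 0.1 q [0.05 0.5  1.88 0.   0.77 0.44]
```

View pics/k_s.png

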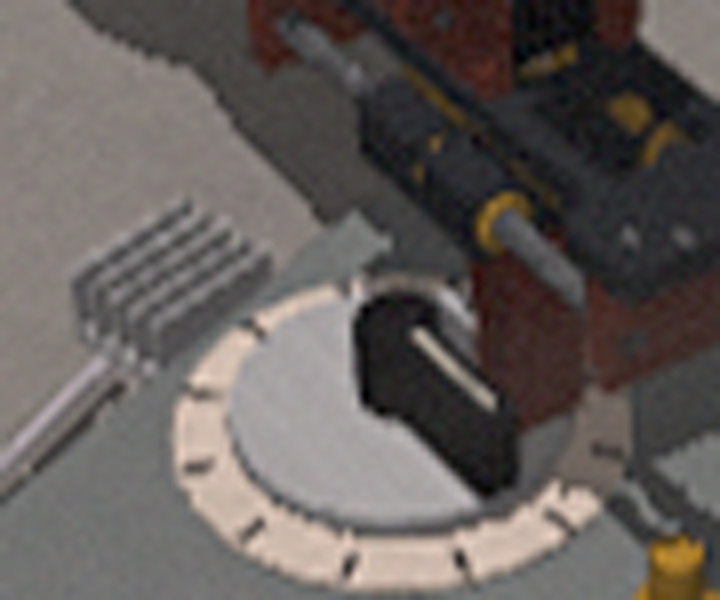

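The tip is near −23° and there is clear height over the adapter. Continue past the crest of click 3.

>>> {"method": "arm_command", "body": {
  "steps": [
    {"fingers": 0,"tx": 0.0001,"ty": -0.0014,"tz": 0,"roll": -0.035},
    {"fingers": 0,"tx": 0.0001,"ty": -0.0028,"tz": 0,"roll": -0.07},
    {"fingers": 0,"tx": 0,"ty": -0.0042,"tz": 0,"roll": -0.105},
    {"fingers": 0,"tx": 0,"ty": -0.0042,"tz": 0,"roll": -0.105},
    {"fingers": 0,"tx": 0,"ty": -0.0042,"tz": 0,"roll": -0.105}
  ]
}}

```text
time_s: 7.4
ee_pos: [547.3, 36.4, 95.7]
ee_rot: [0.686, -0.171, 0.171, -0.686]
contact_force: [0.2, 0.2, 0.3]
gripper_width: 0.6
```

```bash
python3 look.py l_s
```

```text
7.4 pos [547.3  36.4  95.7] phi -27.99 F [0.23 0.17 0.26] w 0.6 q [ 0.04  0.49  1.88 -0.    0.77  0.53]
```

View pics/l_s.png

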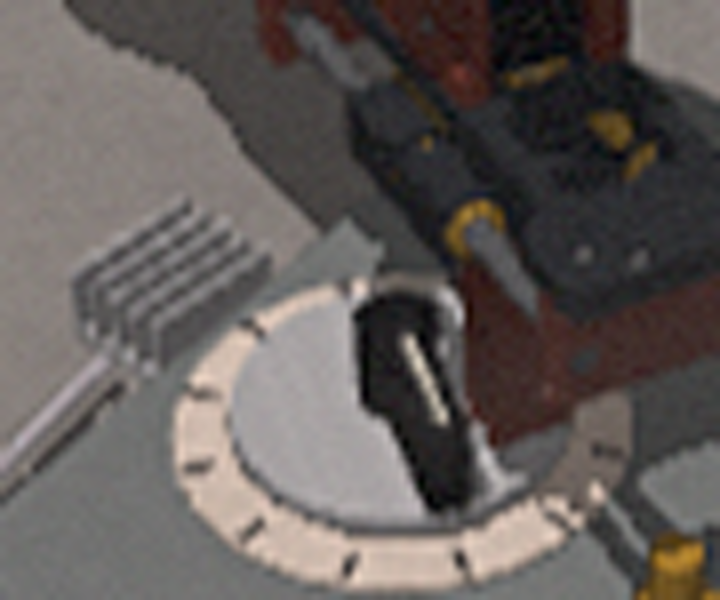

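Tip at about (443,422), near −40°, so click 3 is done. Now the fourth, carefully.

>>> {"method": "arm_command", "body": {
  "steps": [
    {"fingers": 0,"tx": -0.0004,"ty": -0.0041,"tz": 0,"roll": -0.105},
    {"fingers": 0,"tx": -0.001,"ty": -0.0069,"tz": 0,"roll": -0.175},
    {"fingers": 0,"tx": -0.0017,"ty": -0.0096,"tz": 0,"roll": -0.244},
    {"fingers": 0,"tx": -0.0021,"ty": -0.0109,"tz": 0,"roll": -0.279},
    {"fingers": 0,"tx": -0.0026,"ty": -0.0122,"tz": 0,"roll": -0.314},
    {"fingers": 0,"tx": -0.0031,"ty": -0.0135,"tz": 0,"roll": -0.349},
    {"fingers": 0,"tx": -0.0036,"ty": -0.0148,"tz": 0,"roll": -0.384},
    {"fingers": 0,"tx": -0.0042,"ty": -0.016,"tz": 0,"roll": -0.419}
  ]
}}

```text
time_s: 8.25
ee_pos: [544.1, 21.3, 95.8]
ee_rot: [-0.635, 0.31, -0.311, 0.636]
contact_force: [2.9, 3.1, -2.3]
gripper_width: 0.5
```

```bash
python3 look.py m_s
```

```text
8.25 pos [544.1  21.3  95.8] phi -52.11 F [ 2.94  3.12 -2.31] w 0.5 q [0.02 0.49 1.89 0.   0.76 0.93]
```

View pics/m_s.png

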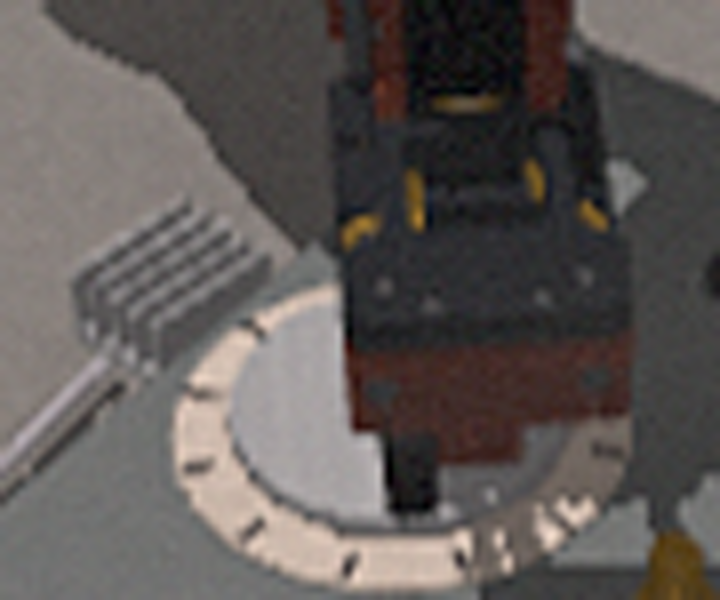

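The tool hides most of the pointer, but its end at about (412,490) is near −53°. I'll go to −58° and hold.

>>> {"method": "arm_command", "body": {
  "steps": [
    {"fingers": 0,"tx": -0.0007,"ty": -0.0012,"tz": 0,"roll": -0.035},
    {"fingers": 0,"tx": -0.0014,"ty": -0.0024,"tz": 0,"roll": -0.07},
    {"fingers": 0,"tx": -0.0021,"ty": -0.0036,"tz": 0,"roll": -0.105},
    {"fingers": 0,"tx": -0.0021,"ty": -0.0036,"tz": 0,"roll": -0.105},
    {"fingers": 0,"tx": -0.0021,"ty": -0.0036,"tz": 0,"roll": -0.105}
  ]
}}

```text
time_s: 8.8
ee_pos: [541.0, 16.9, 95.7]
ee_rot: [0.618, -0.343, 0.343, -0.618]
contact_force: [-0.6, 0.5, 0.3]
gripper_width: 0.5
```

```bash
python3 look.py n_s
```

```text
8.8 pos [541.   16.9  95.7] phi -58.0 F [-0.61  0.47  0.31] w 0.5 q [ 0.01  0.49  1.9  -0.    0.76  1.02]
```

View pics/n_s.png

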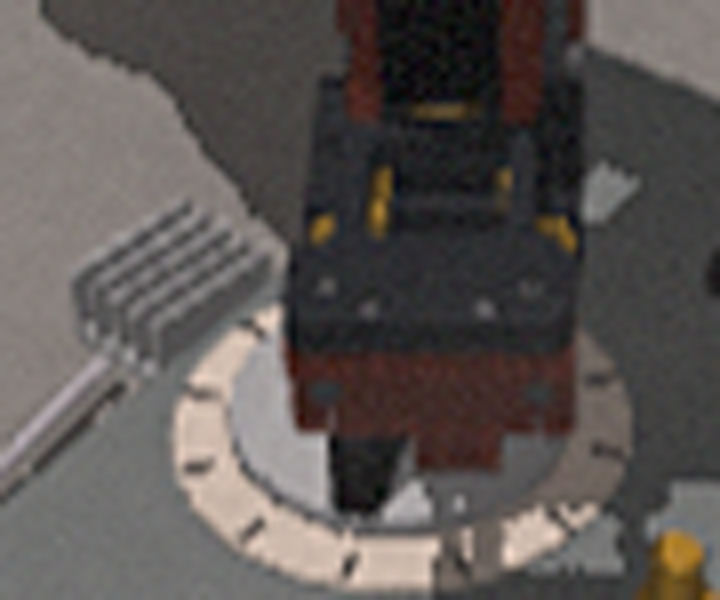

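The pointer has snapped toward the tick at (350,565). I'll back off, lift, and check.

>>> {"method": "arm_command", "body": {
  "steps": [
    {"fingers": 0,"tx": 0.004,"ty": 0.0025,"tz": 0,"roll": 0},
    {"fingers": 0,"tx": 0.008,"ty": 0.005,"tz": 0.005,"roll": 0},
    {"fingers": 0,"tx": 0.008,"ty": 0.005,"tz": 0.04,"roll": 0},
    {"fingers": 0,"tx": 0.008,"ty": 0.005,"tz": 0.08,"roll": 0},
    {"fingers": 0,"tx": 0.04,"ty": 0.005,"tz": 0.11,"roll": 0},
    {"fingers": 0,"tx": 0.08,"ty": 0.005,"tz": 0.11,"roll": 0},
    {"fingers": 0,"tx": 0.12,"ty": 0.005,"tz": 0.11,"roll": 0},
    {"fingers": 0,"tx": 0.12,"ty": 0.005,"tz": 0.11,"roll": 0}
  ]
}}

```text
time_s: 9.65
ee_pos: [665.7, 22.1, 206.5]
ee_rot: [-0.617, 0.342, -0.345, 0.619]
contact_force: [-0.0, 0.1, -0.7]
gripper_width: 0.3
```

```bash
python3 look.py o_s; python3 -c "
from st import *
d=cams.get_image('top');crop(d,230,160,180,120,4,'pics/o_t.png')"
```

```text
9.65 pos [665.7  22.1 206.5] phi -58.08 F [-0.    0.05 -0.66] w 0.3 q [0.02 0.5  1.55 0.   1.09 1.03]
```

View pics/o_s.png

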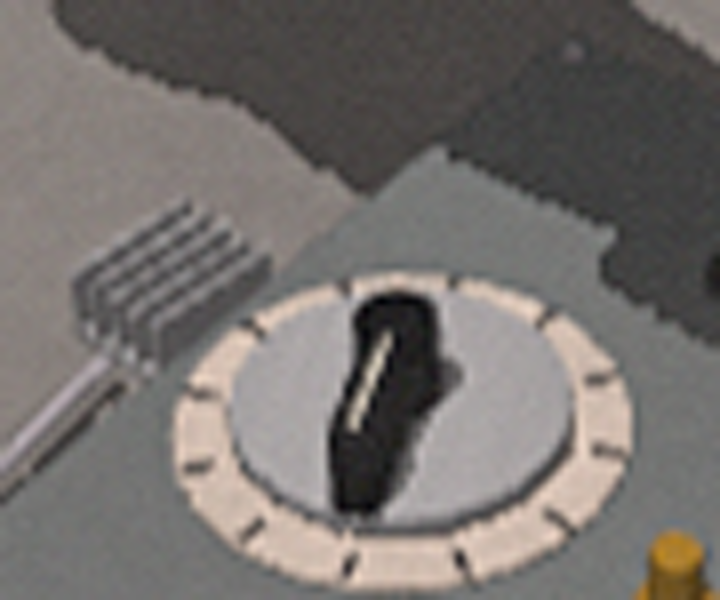

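View pics/o_t.png

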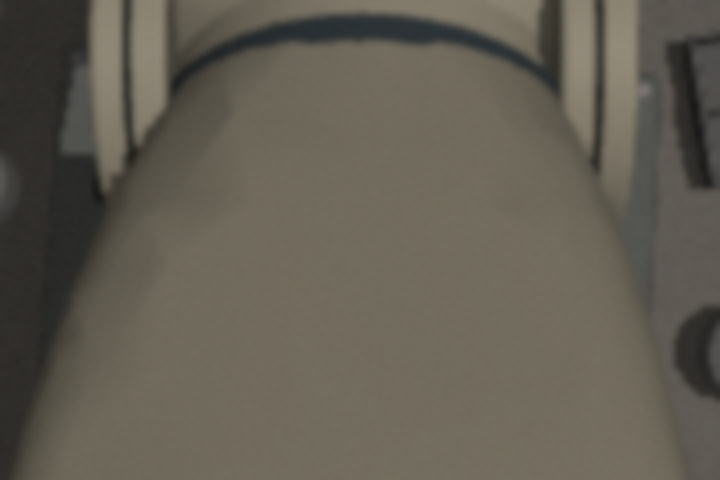

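The white line now ends at about (350,428), near −69°, lined up with the tick at (350,565). That is four clicks. The arm hides the dial in the top view. Now to the key, at about (553,−69).

>>> {"method": "arm_command", "body": {
  "steps": [
    {"fingers": 0,"tx": -0.04,"ty": -0.03,"tz": 0,"roll": 0},
    {"fingers": 0,"tx": -0.075,"ty": -0.06,"tz": 0,"roll": 0},
    {"fingers": 0,"tx": -0.113,"ty": -0.091,"tz": 0,"roll": 0},
    {"fingers": 0,"tx": -0.113,"ty": -0.091,"tz": -0.03,"roll": 0},
    {"fingers": 0,"tx": -0.113,"ty": -0.091,"tz": -0.07,"roll": 0},
    {"fingers": 0,"tx": -0.113,"ty": -0.091,"tz": -0.095,"roll": 0},
    {"fingers": 0,"tx": -0.113,"ty": -0.091,"tz": -0.1,"roll": 0},
    {"fingers": 0,"tx": -0.113,"ty": -0.091,"tz": -0.1,"roll": 0}
  ]
}}

```text
time_s: 10.55
ee_pos: [546.8, -68.8, 105.4]
ee_rot: [0.618, -0.344, 0.343, -0.618]
contact_force: [0.1, -0.5, -0.4]
gripper_width: 0.4
```

```bash
python3 - <<'E'
from st import *
st()
d=cams.get_image("scene");crop(d,220,140,110,110,6,"pics/p.png")
E
```

```text
10.55 pos [546.8 -68.8 105.4] phi -58.09 F [ 0.12 -0.49 -0.38] w 0.4 q [-0.15  0.48  1.87  0.    0.79  0.87]
```

View pics/p.png

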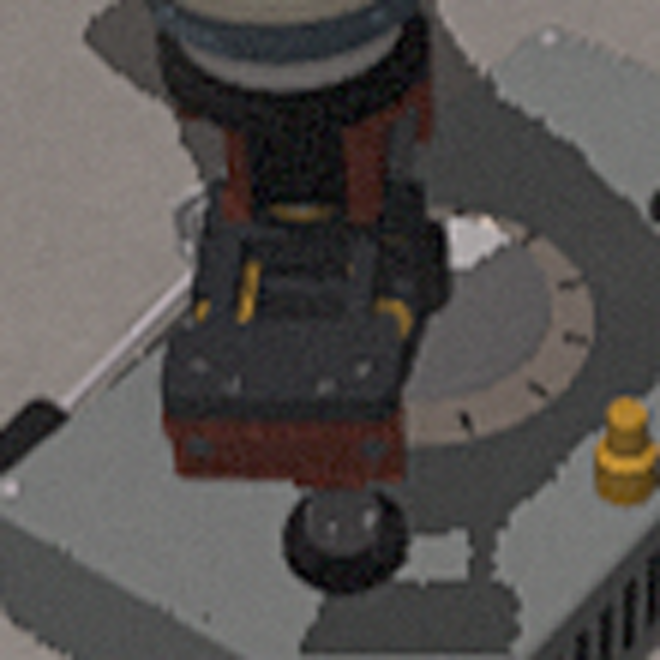

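The key is visible just below the fingers at about (345,520). The TCP's x is 6 mm short, so I'll correct that, then press in steps.

>>> {"method": "arm_command", "body": {
  "steps": [
    {"fingers": 0,"tx": 0.006,"ty": 0,"tz": 0,"roll": 0},
    {"fingers": 0,"tx": 0.006,"ty": 0,"tz": -0.006,"roll": 0},
    {"fingers": 0,"tx": 0.006,"ty": 0,"tz": -0.01,"roll": 0},
    {"fingers": 0,"tx": 0.006,"ty": 0,"tz": -0.014,"roll": 0},
    {"fingers": 0,"tx": 0.006,"ty": 0,"tz": -0.017,"roll": 0},
    {"fingers": 0,"tx": 0.006,"ty": 0,"tz": -0.019,"roll": 0},
    {"fingers": 0,"tx": 0.006,"ty": 0,"tz": -0.019,"roll": 0}
  ]
}}

```text
time_s: 11.3
ee_pos: [554.2, -69.1, 86.7]
ee_rot: [-0.618, 0.343, -0.343, 0.618]
contact_force: [-0.3, 0.4, 3.9]
gripper_width: 0.5
```

```bash
python3 -c "
from st import *
st()"
```

```text
11.3 pos [554.2 -69.1  86.7] phi -58.1 F [-0.32  0.38  3.94] w 0.5 q [-0.15  0.52  1.86  0.    0.76  0.87]
```

>>> {"method": "arm_command", "body": {
  "steps": [
    {"fingers": 0,"tx": 0,"ty": 0,"tz": -0.0015,"roll": 0},
    {"fingers": 0,"tx": 0,"ty": 0,"tz": -0.003,"roll": 0},
    {"fingers": 0,"tx": 0,"ty": 0,"tz": -0.003,"roll": 0},
    {"fingers": 0,"tx": 0,"ty": 0,"tz": -0.003,"roll": 0}
  ]
}}

```text
time_s: 11.7
ee_pos: [554.3, -69.1, 85.9]
ee_rot: [-0.618, 0.343, -0.344, 0.618]
contact_force: [-6.6, 1.7, 24.4]
gripper_width: 0.3
```

It bottomed out at z 85.9, where 86 was expected, with 24 N. Now lift and move clear.

>>> {"method": "arm_command", "body": {
  "steps": [
    {"fingers": 0,"tx": 0,"ty": 0,"tz": 0.003,"roll": 0},
    {"fingers": 0,"tx": 0,"ty": 0,"tz": 0.015,"roll": 0},
    {"fingers": 0,"tx": 0,"ty": 0,"tz": 0.05,"roll": 0},
    {"fingers": 0,"tx": 0,"ty": 0,"tz": 0.09,"roll": 0},
    {"fingers": 0,"tx": 0,"ty": 0,"tz": 0.13,"roll": 0},
    {"fingers": 0,"tx": 0,"ty": -0.05,"tz": 0.15,"roll": 0},
    {"fingers": 0,"tx": 0,"ty": -0.1,"tz": 0.15,"roll": 0},
    {"fingers": 0,"tx": 0,"ty": -0.14,"tz": 0.15,"roll": 0}
  ]
}}

```text
time_s: 12.5
ee_pos: [554.2, -210.9, 235.4]
ee_rot: [-0.618, 0.342, -0.344, 0.618]
contact_force: [0.4, -0.6, 0.1]
gripper_width: 0.5
```

>>> {"method": "arm_command", "body": {
  "steps": [
    {"fingers": 0,"tx": 0,"ty": -0.05,"tz": 0,"roll": 0},
    {"fingers": 0,"tx": -0.03,"ty": -0.1,"tz": 0,"roll": 0},
    {"fingers": 0,"tx": -0.06,"ty": -0.14,"tz": 0,"roll": 0},
    {"fingers": 0,"tx": -0.06,"ty": -0.14,"tz": 0,"roll": 0},
    {"fingers": 0,"tx": -0.06,"ty": -0.14,"tz": 0,"roll": 0},
    {"fingers": 0,"tx": -0.06,"ty": -0.14,"tz": 0,"roll": 0}
  ]
}}

```text
time_s: 13.1
ee_pos: [494.3, -348.4, 233.8]
ee_rot: [-0.618, 0.343, -0.343, 0.618]
contact_force: [0.0, 0.1, 0.1]
gripper_width: 0.3
```

```bash
python3 - <<'E'
from st import *
st()
d=cams.get_image("scene");crop(d,190,130,200,150,4,"pics/q_s.png")
d=cams.get_image('top');crop(d,200,120,200,150,4,'pics/q_t.png')
E
```

```text
13.1 pos [ 494.3 -348.4  233.8] phi -58.1 F [0.01 0.12 0.15] w 0.3 q [-0.63  0.38  1.67  0.    1.09  0.38]
```

View pics/q_s.png

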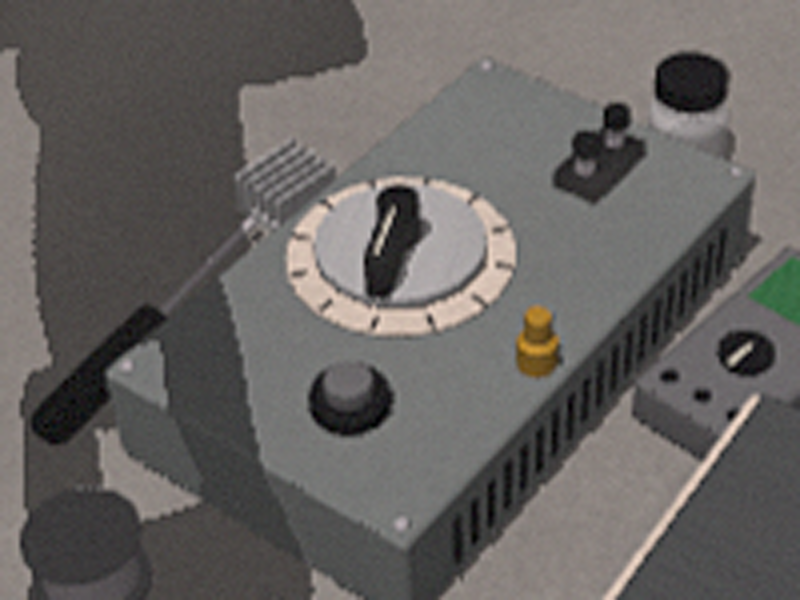

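View pics/q_t.png

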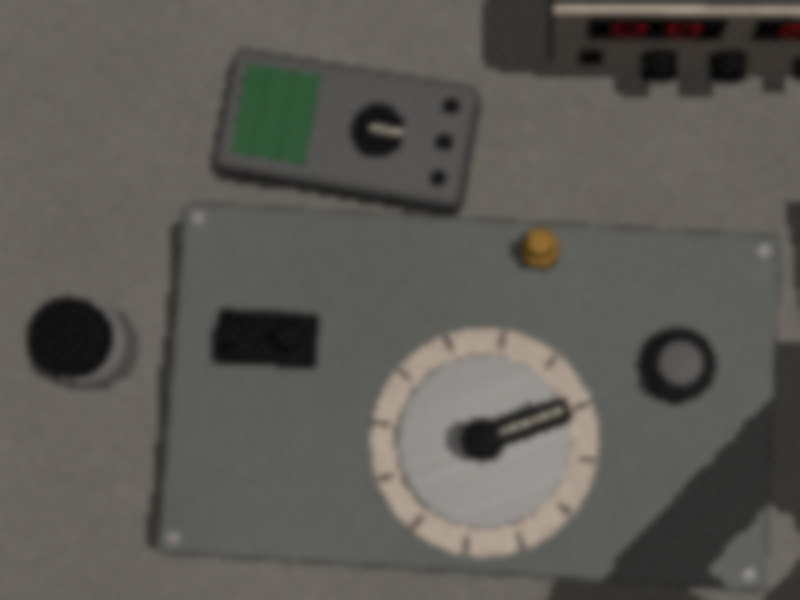

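In the top view the start tick is at (403,373). Counting on through (449,342), (503,338) and (552,361), the pointer now rests at (582,406), exactly the fourth. The key is up and the loose things are in place, so I'll hand in.

```bash
python3 -c "
from cell import workorder
print(workorder.hand_in())"
```

```text
the job is handed in; nothing more can be done
None
```

I turned the dial four clicks clockwise, pressed the set key all the way down and let it come up, and handed the job in at about 13 s of the 62 s. No verdict was reported.

- **Dial:** I pushed the side of the pointer with the shut fingertips. Each time, the force built up and then dropped to about zero as the dial snapped into the next click. In the last top view the pointer rests on the fourth tick from its start, at about −70° after starting at about +50°.
- **Set key:** It bottomed out with the TCP at z = 85.9 mm (86 mm expected) and 24 N of force. The last images show it up again.
- **Everything else:** The adapter, heatsink, jar, meter and screwdriver look unmoved in the last images. The spool was partly in frame and the parts tray out of it, but the arm stayed well above both. The arm stood clear with about 0 N of contact.

Three small things went off plan:
- One move was refused because its rows had no roll value; I sent it again with one.
- First contact with the pointer showed about 5 N of unexpected upward force. Raising the tool 3 mm cut it to 1.3 N.
- The automatic circle fit of the dial's disc failed in the scene image (radius 73 mm instead of 64 mm), so I didn't use it. I used the top-view fit (61 mm) and the points I picked by hand, which agreed with each other.

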